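Lock the specimen chest with its hasp and pin

TASK

Lock the specimen chest: swing the open hasp over so that it lies flat with the staple standing up through its slot, and only then take the orange-handled locking pin from its rest and push it sideways through the staple's loop, from either side, until the handle's shoulder is fully home against the side of the staple's plinth. Let go of everything, leave the pin in the loop and the hasp flat, and leave the other things on the bench and on the lid where they are.

Things in the scene. Friction and masses are not known exactly. Their poses are not given: they have to be found in the camera images.
- chest: Fixed specimen chest, blue with a grey shut lid, 240 x 220 mm, lid and front ledge both 85 mm above the bench. Axes: x from its front to its back, y along its width, z up; origin on the bench, 110 mm behind its front and 30 mm behind the staple. The staple's plinth on the ledge is 50 mm (x) x 44 mm (y) x 20 mm high, centred under the staple.
- staple (a point): Centre of the staple's loop, 119.5 mm above the bench: a fixed square steel loop on a dark plinth on the chest's ledge. Axes are the chest's; the pin goes through along y, either way. Opening with the hasp shut: 17 mm wide in x, 17 mm high (111 to 128 mm above the bench). The loop is 14 mm thick in y, 29 mm long in x outside, its top 134 mm above the bench.
- hasp_hinge (a point): Middle of the hasp's hinge axis (along chest y) on the chest lid, 109 mm above the bench, 70 mm in chest +x from the staple. Axes as the chest's. The two hinge lugs beside the strap reach 34 mm either way in y and 115 mm above the bench.
- hasp (a joint): Angle of the hasp strap (rad): 0 = shut, flat, pointing to chest -x over the staple (hard stop); 1.57 = upright; 2.4 = leaning back over the lid (stop). The hinge is stiff enough to stay where it is left; 1 to 2 N at the tab moves it.
- hasp_tab (a point): Centre of the hasp strap's red end tab: at joint angle a, -112 cos(a) mm in chest x and +112 sin(a) mm in z from the hinge. Flat steel strap 4 mm thick, 44 mm wide (along chest y), ending 130 mm from the hinge; 41 x 20 mm slot centred 70 mm from it; tab from 90 to 130 mm. Shut, its underside is 22 mm above the ledge. Its y axis is the chest's y.
- pin_handle (a point): Centre of the locking pin's orange round handle (28 mm diameter, 60 mm long). x axis along the pin from handle to tip. The shoulder (handle's front face) is 30 mm ahead; then a steel shaft, 10 mm diameter, 80 mm long, its last 9 mm tapering to 4 mm. About 90 g. It starts level in its rest, axis 55 mm above the bench, the handle free on both sides.
- pin_neck (a point): Point on the pin's axis 22 mm ahead of the shoulder (52 mm ahead of the handle's centre), x axis along the pin towards its tip. With the pin fully home it is level with the middle of the staple in chest y, and, lying on the hasp, about 3.5 mm lower than the loop's centre.
- rest: Fixed pin rest: aluminium base 130 x 55 x 8 mm with two black forks, 24 mm wide and 59 mm high, 6 and 64 mm ahead of the origin, that hold the pin's shaft. Origin on the bench, below the pin's shoulder; x points along the pin to its tip.
- specimen: Bystander: flat dog-bone specimen of aluminium, 150 x 24 x 4 mm, loose on the back of the chest's lid, parallel to chest y. Origin at the centre of its underside.
- mug: Bystander: white mug, 80 mm across, 95 mm high, origin under its centre.
- bottle: Bystander: white bottle, 66 mm diameter, 170 mm high, origin under its centre.
- tape: Bystander: roll of tape lying flat, 100 mm diameter, 25 mm high, origin under its centre.
- driver: Bystander: screwdriver lying on the bench, x along it.
- weight: Bystander: brass weight, 60 mm diameter, 75 mm high, origin under its centre.
- pin: The whole locking pin: origin on its axis at the shoulder, x axis to its tip.
There are look-alikes about, which are no part of the job. Of the things shaped like the pin, the orange one is meant.

How it is judged:
By the outcome, as a careful person would: the job done as asked, in the order asked, and still so for the second after the job is handed in, with the robot touching nothing.
It also fails if it takes over 72 s, if anything falls off the work surface, if the arm or the gripper's body presses on something with over 40 N, if the wrist force passes 120 N, or if a joint passes its speed limit or range.

ROBOT

A 7-joint arm with a two-finger parallel gripper is mounted at the origin on the work surface. World frame = base frame: x ahead of the robot, y to its left, z up, the work surface at z = 0. Lengths are in m, angles in rad, forces in N, time in s.
With the tool pointing down it reaches from about 0.425 to 1.025 m from the base axis. Payload 9.4 kg.
Tool frame: the origin (TCP) lies midway between the tips of the shut fingers; the grasp point (between the pads) lies 19 mm behind it (bot.grip_depth is the distance from the TCP to the grasp point, in m); z points along the fingers, y is the direction in which the jaws open and shut (so a half turn about z gives the same grasp; the last joint's range is limited). The gripper opens to 93 mm and grips with 3 to 60 N. Pads are 15 mm wide; open, the fingers measure 128 mm over their backs; the gripper's body (75 mm by 188 mm) begins 65 mm behind the grasp point.
Start: joints at [-1.219, 0.599, -0.003, 1.599, 0.002, 0.943, -0.08], TCP at [0.301, 0.659, 0.219] pointing down, gripper open.
Joint ranges: [-2.57, 2.57], [-0.35, 1.97], [-1.29, 1.29], [0.11, 2.56], [-1.05, 4.19], [0.11, 1.86], [-2.63, 2.63]. Speed limits (rad/s): [2.22, 2.22, 3.01, 3.01, 3.14, 3.14, 3.14].

INTERFACE

Orientations are given as a 3x3 rotation matrix whose columns are the frame's x, y, z axes.
In Python, from rig import sensors, capture, calibration, finish_job, bot gives the robot as it stands.
- The arm moves only by the tool play_rows, never from a script. Its argument "motion" is a list that holds one entry, the list of rows, each a list of 7 numbers: the turn, a rotation vector about the tool's x, y, z in degrees, then the shift along the tool's x, y, z in cm, then the opening, from 0 (shut) to 1 (fully open). In form: [[[rx, ry, rz, tx, ty, tz, hand], ...]]. A call has 1 to 8 rows; each row is the pose to reach, as a shift and turn from the pose commanded when the call began, along the tool's axes at that moment; what a row does not reach only later rows make up. A row lasts 1/12 s, in which the tool goes at most 41.7 mm and 7.16 degrees, less where a joint would pass 70% of its speed; a pose out of reach is approached as far as the arm can. A call with a gripper value outside its range is refused whole. The fingers move at their own pace and stop on an object; "force" is the grip in N (left out, the last holds). Time passes only in rows, so rows that repeat a pose let the fingers close. It gives the time, the measured TCP pose, the force and the opening at its end, in the units of the state.
- sensors.read_state(): the state, without advancing time (a new reading comes with each control period).
- capture(name): name is "scene" or "side" or "wrist"; returns the picture (384x512x3 uint8, red, green, blue); there is no depth.
- calibration(name): a dict with "fx", "fy", "cx", "cy" (pixels), "pose" (4x4, takes a point from camera to world coordinates); the wrist camera has in their place "T_tool_cam" (4x4, takes a point from camera to tool coordinates, whose origin is the TCP and whose axes are the flange's). Camera axes: x right, y down, z forward; pixel columns grow to the right and rows downward; lengths in m; the calibration is good to about 2 mm. The wrist camera is an equidistant fisheye: a pixel r from the principal point sees the ray r / f radians off the axis. A picture is of the moment at which its call begins: read the wrist's pose just before it. calibration takes no time and is no camera call.
- finish_job(): hands the job in, once; it reports no verdict.
The state is a dict: "time_s": time; "joints": joint angles; "qvel": joint speeds; "joint_efforts": joint torques, N m; "tool_pos": TCP position; "orientation": TCP orientation; "wrist_force": force on the tool from outside, world axes, zero at the start; "torque": the same for the moment, N m; "width": finger opening in m.
Only numpy, scipy, OpenCV 4.12 (cv2) and the standard library are available. Lean on these libraries where they do the work, as an engineer would, in place of code of your own. Each camera call takes 0.05 s, during which the arm holds its last target. There are 200 camera calls.

## Working session

There is one attempt and no reset: what is moved stays moved. The work goes in short steps, Python scripts to look and compute and a tool call to move; the robot and the scene stay as the last step left them, time stands still between calls to the robot, and variables do not carry over. Pictures are saved under pics/ and viewed, about 8 in all and at most 12, crops included, and the job is handed in when it is done.

Besides the shell and the picture viewer there is one more tool, called after "Request:" as name([rows], argument=value, ...), one row to a line, values as JSON. play_rows: Moves the arm, as the interface text tells. Its arguments: {"type":"object","properties":{"motion":{"type":"array","items":{"type":"array","items":{"type":"array","items":{"type":"number"}}}},"force":{"type":"number"}},"required":["motion"]}

```bash
ls; mkdir -p pics
python3 - <<'E'
from rig import *
import cv2,numpy as np
for n in("scene","side"):
    cv2.imwrite(f"pics/{n}0.png",cv2.resize(capture(n)[...,::-1],(800,600),interpolation=cv2.INTER_CUBIC))
    c=calibration(n);print(n,{k:np.round(v,3).tolist() for k,v in c.items()})
print(calibration("wrist"));print(sensors.read_state())
E
```

```text
pics
scene {'fx': 477.936, 'fy': 477.936, 'cx': 249.316, 'cy': 187.129, 'pose': [[-0.856, 0.435, -0.281, 0.998], [0.517, 0.729, -0.449, 0.674], [0.01, -0.529, -0.849, 1.371], [0.0, 0.0, 0.0, 1.0]]}
side {'fx': 480.164, 'fy': 480.164, 'cx': 250.0, 'cy': 193.379, 'pose': [[-0.91, -0.312, 0.273, 0.14], [-0.415, 0.695, -0.587, 0.908], [-0.007, -0.648, -0.762, 1.288], [0.0, 0.0, 0.0, 1.0]]}
{'fx': 297.3186396354542, 'fy': 297.3186396354542, 'cx': 257.6059330477958, 'cy': 196.08373266608024, 'T_tool_cam': array([[-8.67909777e-04, -9.63626413e-01, -2.67251534e-01,
         7.43998201e-02],
       [ 9.99999606e-01, -8.85792273e-04, -5.36446117e-05,
        -3.97482224e-04],
       [-1.85035979e-04, -2.67251475e-01,  9.63626803e-01,
        -1.65633029e-01],
       [ 0.00000000e+00,  0.00000000e+00,  0.00000000e+00,
         1.00000000e+00]])}
{'time_s': 0.1, 'joints': array([-1.21871737,  0.60007953, -0.00248587,  1.60006167,  0.00177929,
        0.94292726, -0.07978978]), 'qvel': array([ 0.0018185 , -0.00061587,  0.00093102, -0.00259243, -0.00122367,
        0.00072298, -0.00029083]), 'joint_efforts': array([ 6.50337897e-03, -7.66563606e+01,  1.50249626e+00, -2.52939034e+01,
       -5.22877893e-02,  1.36204294e-02,  5.83264296e-05]), 'tool_pos': array([0.30127909, 0.65893456, 0.2178181 ]), 'orientation': array([[-9.09477899e-01,  4.15752004e-01, -4.71373150e-04],
       [ 4.15752244e-01,  9.09476839e-01, -1.39664927e-03],
       [-1.51956772e-04, -1.46619609e-03, -9.99998914e-01]]), 'wrist_force': array([ 0.87923056, -0.44267971,  0.72456495]), 'torque': array([-0.01581824, -0.01038801,  0.04931508]), 'width': 0.09291240605755305}
```

View pics/scene0.png

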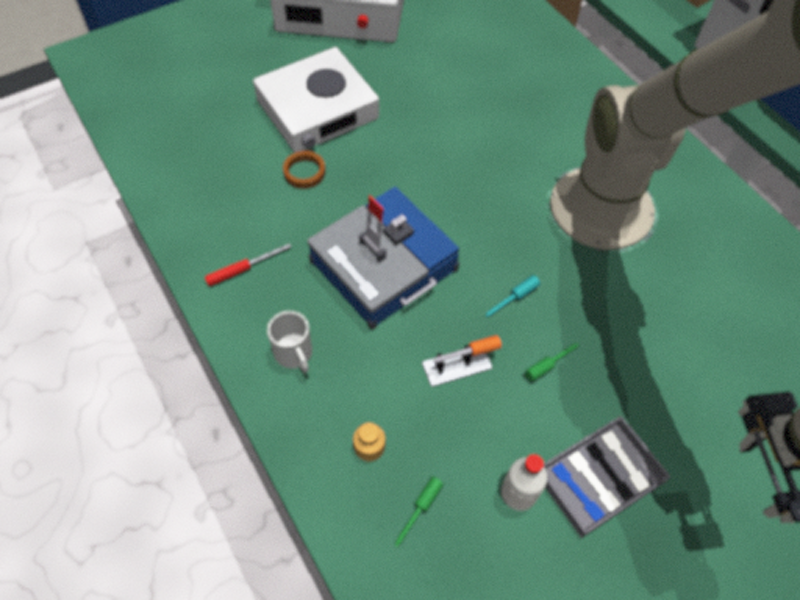

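View pics/side0.png

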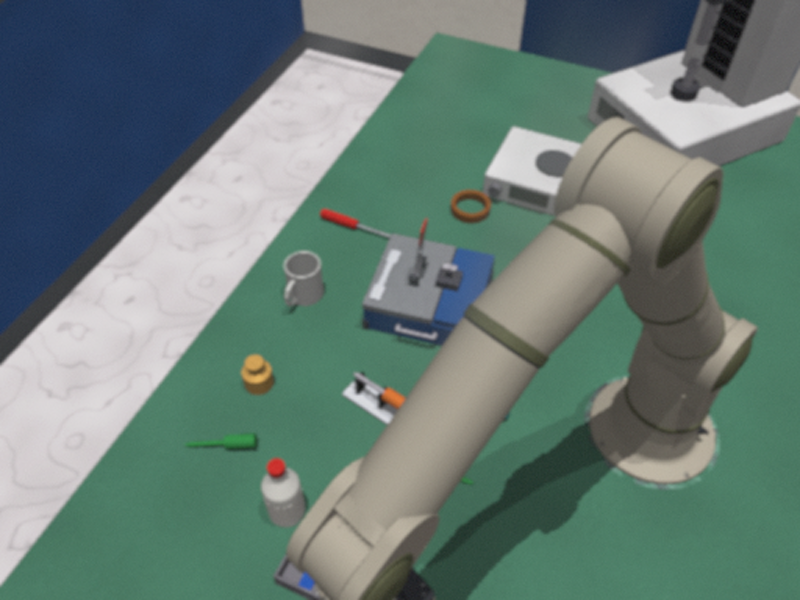

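The scene view shows the chest with its lid corners near (309,243), (393,189), (458,246) and (371,315), the hasp about upright with its red tab at (375,208), and the staple near (398,228). The orange handle is near (486,345), with its tip towards (430,365). The side view agrees.

```bash
cat > h.py <<'E'
import numpy as np,cv2
from rig import *
S=1.5625
def ray(n,u,v,st=None):
    c=calibration(n)
    if n=="wrist":
        a=np.array([u-c["cx"],v-c["cy"]]);r=np.hypot(*a);t=r/c["fx"]
        d=np.array([*(a/max(r,1e-9)*np.sin(t)),np.cos(t)])
        T=np.eye(4);T[:3,:3]=st["orientation"];T[:3,3]=st["tool_pos"];P=T@c["T_tool_cam"]
    else:
        d=np.array([(u-c["cx"])/c["fx"],(v-c["cy"])/c["fy"],1]);P=c["pose"]
    return P[:3,3],P[:3,:3]@d
def at(n,u,v,z,st=None):
    o,d=ray(n,u,v,st);return o+d*(z-o[2])/d[2]
def proj(n,p,st=None):
    c=calibration(n)
    if n=="wrist":
        T=np.eye(4);T[:3,:3]=st["orientation"];T[:3,3]=st["tool_pos"];P=T@c["T_tool_cam"]
    else: P=c["pose"]
    q=(np.asarray(p)-P[:3,3])@P[:3,:3]
    if n=="wrist":
        r=np.hypot(q[0],q[1]);t=np.arctan2(r,q[2])*c["fx"]/r
        return np.array([c["cx"]+q[0]*t,c["cy"]+q[1]*t])
    return np.array([c["cx"]+c["fx"]*q[0]/q[2],c["cy"]+c["fy"]*q[1]/q[2]])
def Rz(a): return np.array([[np.cos(a),-np.sin(a),0],[np.sin(a),np.cos(a),0],[0,0,1]])
def move(goal,Rg,st=None):
    "rotvec deg and shift cm in present tool axes (from measured pose)"
    st=st or sensors.read_state();R=st["orientation"]
    from scipy.spatial.transform import Rotation as Q
    return np.round(Q.from_matrix(R.T@Rg).as_rotvec(degrees=True),2),np.round(R.T@(np.asarray(goal)-st["tool_pos"])*100,2)
E
python3 - <<'E'
from h import *
for k,u,v,z in [("corner back",309,243,.085),("front l",393,189,.085),("front r",458,246,.085),("back r",371,315,.085),("staple top",398,220,.134),("tab",375,208,.22),("handle",486,345,.055),("tip",432,366,.055),("handle end",501,342,.055),("mug",289,325,.095),("bottle",535,463,.17),("weight",369,432,.075),("teal",515,295,.01)]:
    print(k,at("scene",u/S,v/S,z).round(3))
im=cv2.imread("pics/scene0.png")
from rig import capture
a=capture("scene")[...,::-1];b=capture("side")[...,::-1]
A=cv2.resize(a[115:255,190:370],None,fx=4.4,fy=4.4,interpolation=cv2.INTER_CUBIC)
cv2.imwrite("pics/c1.png",A[:600,:800])
E
```

```text
corner back [ 0.656 -0.198  0.085]
front l [ 0.426 -0.234  0.085]
front r [ 0.389 -0.031  0.085]
back r [0.632 0.02  0.085]
staple top [ 0.482 -0.123  0.134]
tab [ 0.542 -0.115  0.22 ]
handle [0.462 0.182 0.055]
tip [0.58  0.166 0.055]
handle end [0.432 0.192 0.055]
mug [ 0.784 -0.037  0.095]
bottle [0.566 0.449 0.17 ]
weight [0.758 0.227 0.075]
teal [0.32  0.098 0.01 ]
```

View pics/c1.png

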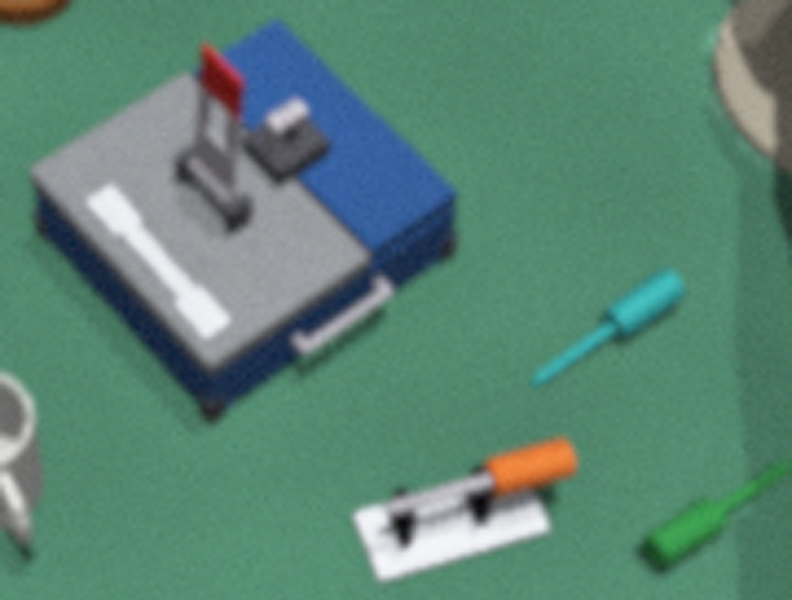

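In the crop, the chest corners are at (35,170), (278,20), (455,195) and (208,362). The loop top is at (290,112), the tab centre at (222,78), and the pin handle runs from (575,455) to (490,480). I'll fit these and go to a hover point.

```bash
cat > fit.py <<'E'
from h import *
from scipy.optimize import least_squares
f=lambda u,v:(u/4.4+190,v/4.4+115)
ch=[((130,-110,85),(35,170)),((-110,-110,85),(278,20)),((-110,110,85),(455,195)),((130,110,85),(208,362)),((-30,0,134),(290,112))]
def W(p,q): return Rz(p[2])@(np.array(q)/1000)+[p[0],p[1],0]
def res(p):
    r=[proj("scene",W(p,q))-f(*u) for q,u in ch]
    a=p[3]; r.append(proj("scene",W(p,(40-110*np.cos(a),0,109+110*np.sin(a))))-f(222,78))
    return np.ravel(r)
E
python3 - <<'E'
from fit import *
s=least_squares(res,[.52,-.11,.155,1.6]);print("chest",s.x.round(4),"res",s.fun.round(1))
p=s.x
print("staple",W(p,(-30,0,119.5)),"hinge",W(p,(40,0,109)))
pe=at("scene",*f(575,455),.055);ps=at("scene",*f(490,480),.055);pt=at("scene",*f(388,508),.055)
print(pe,ps,pt)
print(move([.50,.08,.36],np.array([[-1,0,0],[0,1,0],[0,0,-1.]])))
E
```

```text
chest [ 0.5108 -0.1174  0.127   1.4701] res [-1.3 -0.8 -0.  -1.1  1.5 -0.2 -0.1  0.5 -0.6  0.5  0.4  0.8]
staple [ 0.48102919 -0.12124013  0.1195    ] hinge [ 0.55046553 -0.11237476  0.109     ]
[0.43128397 0.19072723 0.055     ] [0.49441812 0.17622324 0.055     ] [0.56808923 0.15779692 0.055     ]
(array([-6.000e-02, -1.000e-02, -2.457e+01]), array([-42.15, -44.42, -14.15]))
```

Request:
play_rows([
  [[0,0,-6,-5,-5,-9,1],[0,0,-12,-10,-10,-14.2,1],[0,0,-18,-20,-21,-14.2,1],[0,0,-24.6,-42.1,-44.4,-14.2,1],[0,0,-24.6,-42.1,-44.4,-14.2,1],[0,0,-24.6,-42.1,-44.4,-14.2,1],[0,0,-24.6,-42.1,-44.4,-14.2,1],[0,0,-24.6,-42.1,-44.4,-14.2,1]],
])

```text
time_s: 0.87
tool_pos: [0.4004, 0.3718, 0.3207]
orientation: [[-1.0, -0.0, 0.0], [-0.0, 1.0, 0.0], [-0.0, 0.0, -1.0]]
wrist_force: [1.1, 0.2, -0.2]
width: 0.0932
```

```bash
python3 -c "
from h import *
print(move([.50,.08,.36],np.diag([-1,1,-1.])),sensors.read_state()['joints'])"
```

```text
(array([0.  , 0.01, 0.03]), array([ -9.95, -29.18,  -3.93])) [-0.7809547   0.27795429 -0.0922472   1.8813413   0.03049383  0.98348176
  0.68469127]
```

Request:
play_rows([
  [[0,0,0,-10,-29.2,-3.9,1],[0,0,0,-10,-29.2,-3.9,1],[0,0,0,-10,-29.2,-3.9,1],[0,0,0,-10,-29.2,-3.9,1],[0,0,0,-10,-29.2,-3.9,1],[0,0,0,-10,-29.2,-3.9,1],[0,0,0,-10,-29.2,-3.9,1],[0,0,0,-10,-29.2,-3.9,1]],
])

```text
time_s: 1.53
tool_pos: [0.5013, 0.0765, 0.3603]
orientation: [[-1.0, 0.005, 0.001], [0.005, 1.0, -0.001], [-0.001, -0.001, -1.0]]
wrist_force: [-0.2, -0.6, 0.7]
width: 0.0927
```

Run:
```python
from h import *
st=sensors.read_state();im=capture("wrist");print(st["tool_pos"],st["qvel"].round(3),st["joints"].round(2))
import pickle;pickle.dump((st,im),open("w1.pkl","wb"))
cv2.imwrite("pics/w1.png",cv2.resize(im[...,::-1],(800,600),interpolation=cv2.INTER_CUBIC))
```

```text
[0.50134348 0.07653525 0.3602541 ] [ 0.304  0.03   0.099 -0.097 -0.047  0.072  0.426] [-0.33  0.18  0.07  1.91 -0.01  1.05  1.32]
```

View pics/w1.png

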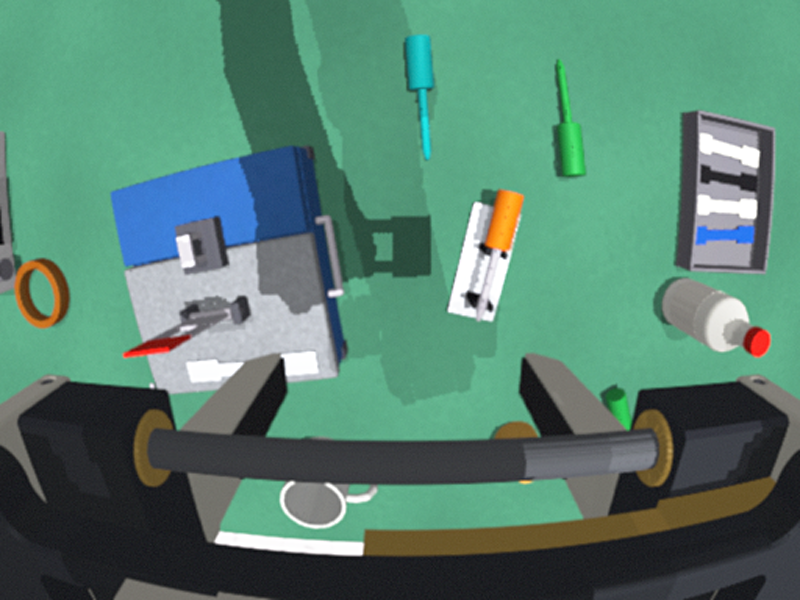

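In the wrist view the chest corners are at (112,192), (303,147), (342,375) and (155,392), and the loop top is near (186,250). The tab runs from (125,354) to (188,340). The pin's handle end is at (508,193), the shoulder at (497,248) and the tip at (485,319).

Run:
```python
from fit import *
import pickle
st,_=pickle.load(open("w1.pkl","rb"))
cw=[((-110,-110,85),(112,192)),((-110,110,85),(303,147)),((130,110,85),(342,375)),((-30,0,134),(186,250))]
def rw(p):
    r=[proj("wrist",W(p,q),st)-np.array(u)/S for q,u in cw]
    a=p[3];r+=[proj("wrist",W(p,(40-130*np.cos(a),y,109+130*np.sin(a))),st)-np.array(u)/S for y,u in((-22,(125,354)),(22,(188,340)))]
    return np.ravel(r)
for F in(rw,lambda p:np.r_[rw(p),res(p)]):
    s=least_squares(F,[.51,-.117,.127,1.5]);p=s.x;print(p.round(4),s.fun.round(1))
    print("staple",W(p,(-30,0,119.5)).round(4),"hinge",W(p,(40,0,109)).round(4))
for u in((508,193),(497,248),(485,319)): print(at("wrist",u[0]/S,u[1]/S,.055,st).round(4))
R=Rz(p[2])@np.diag([-1,1,-1.]);print("R",R.round(3))
# pre-push: behind tab
a=p[3];g=W(p,(40-100*np.cos(a)+35,0,195));print("behind",g,move(g,R))
print(move(W(p,(40-100*np.cos(a)+35,0,330)),R))
```

```text
[ 0.5126 -0.1118  0.1414  1.4566] [ 0.4 -0.4 -0.5 -2.7  2.   1.3  4.   1.   3.  -2.  -7.3  2.9]
staple [ 0.4829 -0.1161  0.1195] hinge [ 0.5522 -0.1062  0.109 ]
[ 0.5123 -0.1127  0.137   1.4602] [ 0.2 -0.8 -0.8 -2.7  1.2  1.5  3.5  0.8  2.3 -1.9 -8.   3.1 -1.1  0.8
 -0.1 -0.1  1.9  0.6  0.8  1.9 -0.3  1.6  1.1  2. ]
staple [ 0.4826 -0.1168  0.1195] hinge [ 0.5519 -0.1073  0.109 ]
[0.4384 0.1839 0.055 ]
[0.4957 0.1738 0.055 ]
[0.5724 0.1639 0.055 ]
R [[-0.991 -0.137  0.   ]
 [-0.137  0.991  0.   ]
 [ 0.     0.    -1.   ]]
behind [ 0.57566856 -0.10398872  0.195     ] (array([-0.12,  0.11, -8.27]), array([ -7.45, -17.78,  16.59]))
(array([-0.12,  0.11, -8.27]), array([ -7.48, -17.81,   3.09]))
```

Request:
play_rows([
  [[0,0,-6,-7.5,-18.1,3,0],[0,0,-8.3,-7.5,-18.1,3,0],[0,0,-8.3,-7.5,-18.1,3,0],[0,0,-8.3,-7.5,-18.1,3,0],[0,0,-8.3,-7.5,-18.1,3,0],[0,0,-8.3,-7.5,-18.1,3,0],[0,0,-8.3,-7.5,-18.1,3,0],[0,0,-8.3,-7.5,-18.1,3,0]],
])

```text
time_s: 2.25
tool_pos: [0.5751, -0.0979, 0.3291]
orientation: [[-0.989, -0.145, -0.001], [-0.145, 0.989, 0.001], [0.001, 0.001, -1.0]]
wrist_force: [0.0, 0.8, 1.0]
width: 0.0443
```

Request:
play_rows([
  [[0,0,0,0,0,3.9,0],[0,0,0,0,0,3.9,0],[0,0,0,0,0,3.9,0],[0,0,0,0,0,3.9,0],[0,0,0,0,0,3.9,0]],
])

```text
time_s: 2.67
tool_pos: [0.576, -0.0983, 0.292]
orientation: [[-0.989, -0.146, 0.002], [-0.146, 0.989, 0.0], [-0.002, -0.0, -1.0]]
wrist_force: [0.5, 0.6, 0.2]
width: 0.0111
```

Run:
```python
from h import *
st=sensors.read_state();im=capture("wrist");print(st["tool_pos"],st["qvel"].round(3),st["width"])
import pickle;pickle.dump((st,im),open("w2.pkl","wb"))
cv2.imwrite("pics/w2.png",cv2.resize(im[...,::-1],(800,600),interpolation=cv2.INTER_CUBIC))
```

```text
[ 0.57595275 -0.09832912  0.29201614] [ 0.004 -0.003  0.001 -0.001 -0.001 -0.006  0.001] 0.011094554864781758
```

View pics/w2.png

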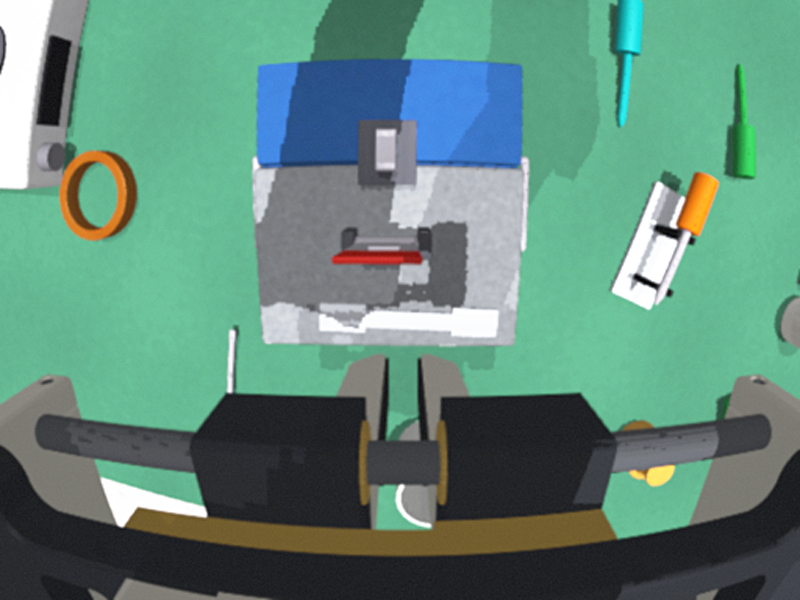

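This is a clean, settled view. The chest corners are at (260,65), (522,65), (515,345) and (264,344), and the loop top centre is at (386,149). The tab's end edge runs from (333,263) to (421,263). The pin handle end is at (706,174) and the shoulder at (690,235).

Run:
```python
from fit import *
import pickle
st,_=pickle.load(open("w2.pkl","rb"))
cw=[((-110,-110,85),(260,65)),((-110,110,85),(522,65)),((130,110,85),(515,345)),((130,-110,85),(264,344)),((-30,0,134),(386,149)),((-55,-22,105),(360,121)),((-55,22,105),(416,121)),((-5,22,105),(415,185))]
def rw(p):
    r=[proj("wrist",W(p,q),st)-np.array(u)/S for q,u in cw]
    a=p[3];r+=[proj("wrist",W(p,(40-130*np.cos(a),y,109+130*np.sin(a))),st)-np.array(u)/S for y,u in((-22,(333,263)),(22,(421,263)))]
    return np.ravel(r)
s=least_squares(rw,[.51,-.117,.127,1.5]);p=s.x;print(p.round(4),s.fun.reshape(-1,2).round(1).tolist())
print("staple",W(p,(-30,0,119.5)).round(4),"hinge",W(p,(40,0,109)).round(4))
for u in((706,174),(690,235),(660,290)): print(at("wrist",u[0]/S,u[1]/S,.055,st).round(4))
R=Rz(p[2])@np.diag([-1,1,-1.]);np.save("chest.npy",p)
t=Rz(-p[2])@(st["tool_pos"]-[p[0],p[1],0]);print("tcp in chest mm",t*1000,"tab end x",40-130*np.cos(p[3]))
print(move(W(p,(40-112*np.cos(p[3])+25,0,195)),R))
```

```text
[ 0.5128 -0.1196  0.1373  1.4954] [[-3.3, -0.5], [2.1, -0.8], [-0.6, 0.8], [-0.5, -0.1], [-0.1, 0.8], [-1.2, -0.5], [0.7, -0.5], [0.9, 0.5], [-0.6, -0.1], [1.7, 0.2]]
staple [ 0.4831 -0.1237  0.1195] hinge [ 0.5525 -0.1141  0.109 ]
[0.4341 0.1857 0.055 ]
[0.4987 0.1793 0.055 ]
[0.5593 0.1577 0.055 ]
tcp in chest mm [ 65.43429022  12.42575972 292.01613622] tab end x 30.20979939681161
(array([-0.02,  0.11,  0.51]), array([ 0.91, -1.21,  9.69]))
```

Request:
play_rows([
  [[0,0,0.5,0,-1.2,2,0],[0,0,0.5,0,-1.2,4,0],[0,0,0.5,0,-1.2,7,0],[0,0,0.5,0,-1.2,9.7,0],[0,0,0.5,0,-1.2,9.7,0],[0,0,0.5,0,-1.2,9.7,0],[0,0,0.5,0,-1.2,9.7,0]],
])

```text
time_s: 3.3
tool_pos: [0.5781, -0.111, 0.1952]
orientation: [[-0.991, -0.136, 0.002], [-0.136, 0.991, -0.0], [-0.002, -0.001, -1.0]]
wrist_force: [-0.2, -0.5, -0.2]
width: 0.0006
```

Request:
play_rows([
  [[0,0,0,2,0,-0.2,0],[0,0,0,4.1,0,-0.6,0],[0,0,0,5.5,0,-0.2,0],[0,0,0,6.9,0,0.3,0],[0,0,0,8.2,0,1.0,0],[0,0,0,9.4,0,1.9,0],[0,0,0,10.4,0,2.8,0],[0,0,0,11.2,0,3.8,0]],
])

```text
time_s: 3.97
tool_pos: [0.4673, -0.1265, 0.1575]
orientation: [[-0.991, -0.136, 0.005], [-0.136, 0.991, -0.001], [-0.005, -0.001, -1.0]]
wrist_force: [0.2, -0.1, -0.0]
width: 0.0004
```

Run:
```python
from h import *
p=np.load("chest.npy");st=sensors.read_state()
print("tcp chest",Rz(-p[2])@(st["tool_pos"]-[p[0],p[1],0])*1000,st["wrist_force"],st["width"])
cv2.imwrite("pics/s2.png",cv2.resize(capture("side")[130:240,215:345,::-1],None,fx=5,fy=5,interpolation=cv2.INTER_CUBIC))
```

```text
tcp chest [-46.05343674  -0.62445793 157.50460747] [ 0.15272094 -0.09835303 -0.01386068] 0.00043013411188325883
```

View pics/s2.png

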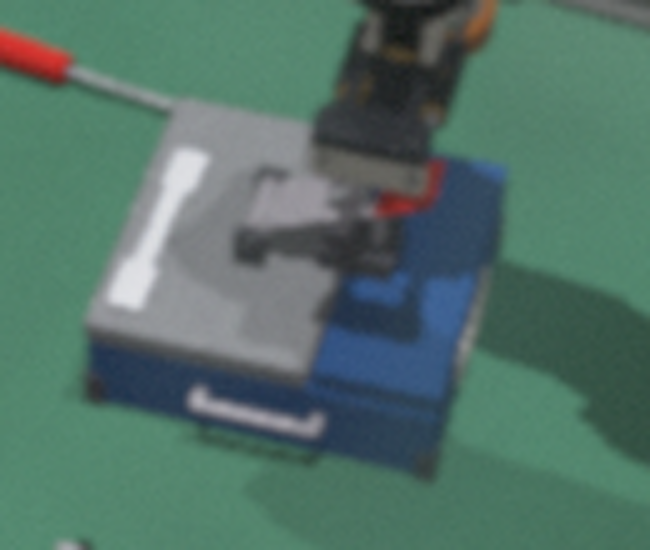

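The crop shows the strap following the fingers down, with the red tab at (415,190). I'll continue to flat and press.

Request:
play_rows([
  [[0,0,0,0.5,0,1.0,0],[0,0,0,1.0,0,2.0,0],[0,0,0,1.5,0,3.0,0],[0,0,0,2.0,0,3.8,0],[0,0,0,2.3,0,4.4,0],[0,0,0,2.4,0,4.7,0],[0,0,0,2.4,0,4.8,0],[0,0,0,2.4,0,4.9,0]],
])

```text
time_s: 4.68
tool_pos: [0.4441, -0.1297, 0.1097]
orientation: [[-0.991, -0.136, 0.004], [-0.136, 0.991, -0.0], [-0.004, -0.001, -1.0]]
wrist_force: [-9.2, 2.5, 60.1]
width: 0.0005
```

Request:
play_rows([
  [[0,0,0,0,0,-0.3,0],[0,0,0,0,0,-1.0,0],[0,0,0,0,0,-3,0.3],[0,0,0,0,0,-7,1],[0,0,0,0,0,-11,1],[0,0,0,0,0,-14,1],[0,0,0,0,0,-14,1],[0,0,0,0,0,-14,1]],
])

```text
time_s: 5.35
tool_pos: [0.4438, -0.1296, 0.249]
orientation: [[-0.991, -0.136, 0.006], [-0.136, 0.991, -0.001], [-0.005, -0.001, -1.0]]
wrist_force: [0.8, 0.9, -1.1]
width: 0.0361
```

Run:
```python
from h import *
print(move([.47,.18,.23],Rz(-.18)@np.diag([-1,1,-1.])))
st=sensors.read_state();im=capture("wrist");print(st["tool_pos"],st["wrist_force"])
import pickle;pickle.dump((st,im),open("w3.pkl","wb"))
p=np.load("chest.npy")
for q in((-90,-22,111),(-90,22,111),(-30,0,134)):print(proj("wrist",Rz(p[2])@(np.array(q)/1000)+[p[0],p[1],0],st).round(1)*S)
cv2.imwrite("pics/w3.png",cv2.resize(im[...,::-1],(800,600),interpolation=cv2.INTER_CUBIC))
```

```text
(array([-0.03,  0.32, 18.15]), array([-6.81, 30.31,  1.9 ]))
[ 0.44376357 -0.12957391  0.24903664] [ 0.77477692  0.92813579 -1.14222794]
[370.625   262.03125]
[436.875 261.875]
[403.75  359.375]
```

View pics/w3.png

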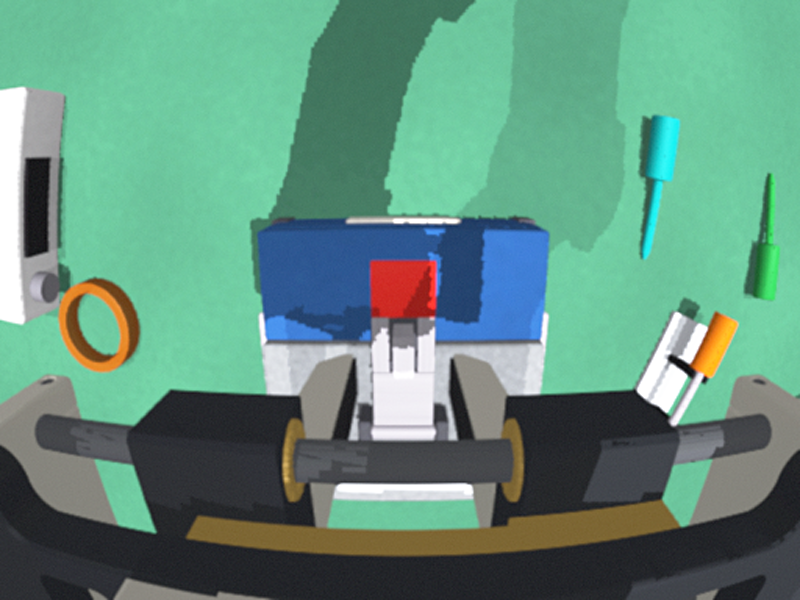

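The hasp is flat: the tab's edge at (370,261)–(436,261) is exactly where it was predicted, with the staple up through the slot at about (403,350). Now the pin.

Request:
play_rows([
  [[0,0,6,-1,3,0,1],[0,0,12,-2,7,0.5,1],[0,0,18,-6.8,30.3,1.9,1],[0,0,18,-6.8,30.3,1.9,1],[0,0,18,-6.8,30.3,1.9,1],[0,0,18,-6.8,30.3,1.9,1],[0,0,18,-6.8,30.3,1.9,1],[0,0,18,-6.8,30.3,1.9,1]],
])

```text
time_s: 6.07
tool_pos: [0.4675, 0.1831, 0.226]
orientation: [[-0.985, 0.175, -0.002], [0.175, 0.985, -0.001], [0.002, -0.001, -1.0]]
wrist_force: [0.3, 0.1, -0.2]
width: 0.091
```

Request:
play_rows([
  [[0,0,0,0,0,0,1],[0,0,0,0,0,0,1],[0,0,0,0,0,0,1],[0,0,0,0,0,0,1]],
])

```text
time_s: 6.4
tool_pos: [0.4681, 0.1784, 0.2269]
orientation: [[-0.984, 0.178, -0.001], [0.178, 0.984, -0.001], [0.001, -0.001, -1.0]]
wrist_force: [-0.1, -0.7, 0.1]
width: 0.0932
```

Run:
```python
from h import *
print(move([.47,.18,.23],Rz(-.18)@np.diag([-1,1,-1.])))
st=sensors.read_state();im=capture("wrist");print(st["tool_pos"],st["qvel"].round(3))
import pickle;pickle.dump((st,im),open("w4.pkl","wb"))
cv2.imwrite("pics/w4.png",cv2.resize(im[...,::-1],(800,600),interpolation=cv2.INTER_CUBIC))
```

```text
(array([-0.08, -0.06,  0.04]), array([-0.16,  0.19, -0.31]))
[0.46812843 0.17844375 0.22685807] [ 0.008 -0.008  0.002 -0.002 -0.001 -0.002 -0.004]
```

View pics/w4.png

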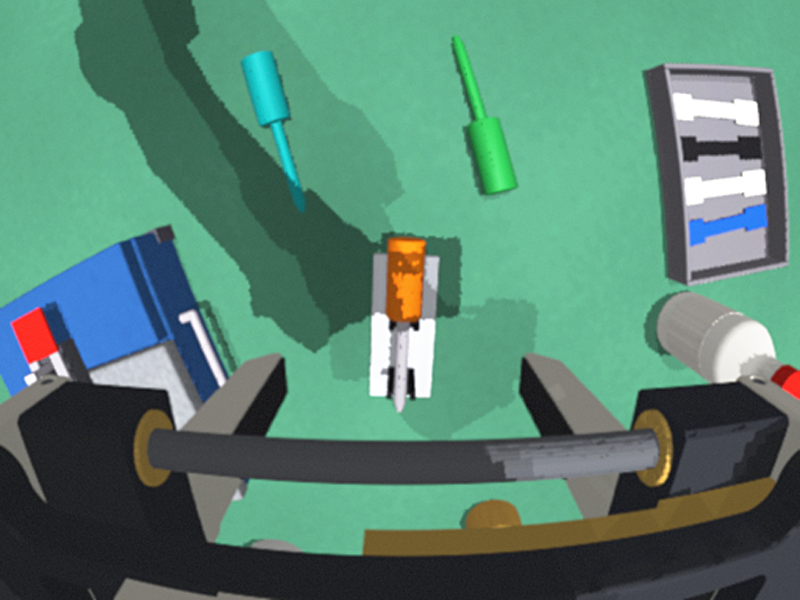

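The orange handle runs from (406,239) to the shoulder at (404,320), with the tip at (400,410), nearly lined up with the tool. I'll segment it for the axis.

Run:
```python
from h import *
import pickle
st,im=pickle.load(open("w4.pkl","rb"))
hsv=cv2.cvtColor(im,cv2.COLOR_RGB2HSV)
m=cv2.inRange(hsv,(5,150,90),(20,255,255));m[:140]=0;m[215:]=0;m[:,:240]=0;m[:,285:]=0
ys=np.where((m>0).sum(1)>12)[0];print(ys.min(),ys.max())
P=[]
for y in range(ys.min()+2,ys.max()-1):
    x=np.where(m[y])[0];P.append(at("wrist",(x.min()+x.max())/2,y,.055,st))
P=np.array(P);k=np.polyfit(P[:,0],P[:,1],1);yaw=np.arctan(k[0])
tip=at("wrist",400/S,410/S,.055,st);sh=at("wrist",404/S,(ys.max()+.5),.055,st);en=at("wrist",406/S,ys.min(),.055+.0,st)
print("yaw",yaw,"y at .468",np.polyval(k,.468),"tip",tip,np.polyval(k,tip[0]),"shoulder",sh,"end",en)
yaw2=np.arctan2(tip[1]-P[:,1].mean(),tip[0]-P[:,0].mean());print("yaw by tip",yaw2)
d=np.array([np.cos(yaw2),np.sin(yaw2),0]);sh2=tip-.08*d;c=sh2-.03*d
print("shoulder from tip",sh2,"centre",c)
g=c.copy();g[2]=.055-.019;R=Rz(yaw2)@np.diag([-1,1,-1.]);print(move(g,R))
```

```text
152 205
yaw -0.21595022277753514 y at .468 0.17927905519586457 tip [0.5728051 0.1567252 0.055    ] 0.15628786040119752 shoulder [0.49829707 0.17353023 0.055     ] end [0.43584761 0.1863359  0.055     ]
yaw by tip -0.21203001205105013
shoulder from tip [0.49459664 0.17356079 0.055     ] centre [0.46526847 0.17987414 0.055     ]
(array([-0.06, -0.03,  1.85]), array([ 0.32,  0.11, 19.11]))
```

Request:
play_rows([
  [[0,0,1.8,0.2,0.1,3,1],[0,0,1.8,0.2,0.1,7,1],[0,0,1.8,0.2,0.1,11,1],[0,0,1.8,0.2,0.1,15,1],[0,0,1.8,0.2,0.1,17.5,1],[0,0,1.8,0.2,0.1,19,1],[0,0,1.8,0.2,0.1,19,1],[0,0,1.8,0.2,0.1,19,1]],
])

```text
time_s: 7.12
tool_pos: [0.4665, 0.1801, 0.0371]
orientation: [[-0.978, 0.209, -0.001], [0.209, 0.978, -0.001], [0.001, -0.001, -1.0]]
wrist_force: [0.2, -0.5, 0.9]
width: 0.0929
```

Request:
play_rows([
  [[0,0,0,0,0,0,0.2],[0,0,0,0,0,0,0.2],[0,0,0,0,0,0,0.2],[0,0,0,0,0,0,0.2],[0,0,0,0,0,0,0.2],[0,0,0,0,0,0,0.2],[0,0,0,0,0,0,0.2],[0,0,0,0,0,0,0.2]],
], force=50)

```text
time_s: 7.78
tool_pos: [0.4667, 0.1815, 0.0375]
orientation: [[-0.978, 0.207, 0.0], [0.207, 0.978, 0.0], [-0.0, 0.0, -1.0]]
wrist_force: [0.5, 0.3, -0.0]
width: 0.0443
```

Request:
play_rows([
  [[0,0,0,0,0,0,0.2],[0,0,0,0,0,0,0.2],[0,0,0,0,0,0,0.2],[0,0,0,0,0,0,0.2],[0,0,0,0,0,0,0.2],[0,0,0,0,0,0,0.2],[0,0,0,0,0,0,0.2],[0,0,0,0,0,0,0.2]],
], force=50)

```text
time_s: 8.45
tool_pos: [0.4666, 0.1814, 0.0374]
orientation: [[-0.978, 0.207, -0.0], [0.207, 0.978, -0.0], [0.0, -0.0, -1.0]]
wrist_force: [-0.8, 0.1, -0.1]
width: 0.0265
```

Request:
play_rows([
  [[0,0,0,0,0,-1,0.2],[0,0,0,0,0,-2,0.2],[0,0,0,0,0,-4,0.2],[0,0,0,0,0,-6,0.2],[0,0,0,0,0,-9,0.2],[0,0,0,0,0,-12,0.2],[0,0,0,0,0,-14,0.2],[0,0,0,0,0,-14,0.2]],
])

```text
time_s: 9.12
tool_pos: [0.4683, 0.1819, 0.1822]
orientation: [[-0.978, 0.208, 0.006], [0.208, 0.978, 0.003], [-0.005, 0.005, -1.0]]
wrist_force: [0.4, 0.2, -1.0]
width: 0.0266
```

Run:
```python
from h import *
p=np.load("chest.npy");W=lambda q:Rz(p[2])@(np.array(q)/1000)+[p[0],p[1],0]
# pin tip dir = -chest y ; tool x = +chest y
ang=p[2]+np.pi/2;R=np.column_stack([[np.cos(ang),np.sin(ang),0],[np.sin(ang),-np.cos(ang),0],[0,0,-1]])
print(R.round(3),np.linalg.det(R))
g=W((-30,22+30+110,119.5+60));g[2]=.18
print("staging",g,move(g,R),sensors.read_state()["width"])
g=W((-30,14+30+92,0));g[2]=.1195-.019;print("pre",g)
```

```text
[[-0.137  0.991  0.   ]
 [ 0.991  0.137  0.   ]
 [ 0.     0.    -1.   ]] 1.0000000000000002
staging [0.46094195 0.03677334 0.18      ] (array([ 0.41,  0.11, 70.14]), array([ -2.3 , -14.35,   0.17])) 0.02655814568821274
pre [0.46450103 0.01101809 0.1005    ]
```

Request:
play_rows([
  [[0,0,7,0,-1,0,0.2],[0,0,14,0,-3,0,0.2],[0,0,21,-1,-5,0,0.2],[0,0,28,-1,-7,0,0.2],[0,0,35,-1.5,-9,0,0.2],[0,0,42,-2,-11,0,0.2],[0,0,49,-2.3,-13,0,0.2],[0,0,56,-2.3,-14.3,0,0.2]],
])

```text
time_s: 9.78
tool_pos: [0.4592, 0.0347, 0.1777]
orientation: [[-0.368, 0.93, 0.0], [0.93, 0.368, -0.0], [-0.0, 0.0, -1.0]]
wrist_force: [0.6, -0.4, -0.8]
width: 0.0267
```

Request:
play_rows([
  [[0,0,7,0,0,0,0.2],[0,0,14,0,0,0,0.2],[0,0,14,0,0,0,0.2],[0,0,14,0,0,0,0.2],[0,0,14,0,0,0,0.2]],
])

```text
time_s: 10.2
tool_pos: [0.4593, 0.037, 0.1774]
orientation: [[-0.144, 0.99, -0.0], [0.99, 0.144, 0.0], [0.0, -0.0, -1.0]]
wrist_force: [0.0, -0.8, -0.3]
width: 0.0267
```

```bash
cat > pin.py <<'E'
from h import *
p=np.load("chest.npy");W=lambda q:Rz(p[2])@(np.array(q)/1000)+[p[0],p[1],0]
L=lambda x:(Rz(-p[2])@(np.asarray(x)-[p[0],p[1],0]))*1000
ang=p[2]+np.pi/2;R=np.column_stack([[np.cos(ang),np.sin(ang),0],[np.sin(ang),-np.cos(ang),0],[0,0,-1]])
E
python3 - <<'E'
from pin import *
st=sensors.read_state();im=capture("wrist")
print(L(st["tool_pos"]),st["orientation"].round(3),st["wrist_force"])
g=W((-30,140,0));g[2]=.1005;print(move(g,R))
import pickle;pickle.dump((st,im),open("w5.pkl","wb"))
for q in((-30,0,134),(-30,7,134),(-44.5,7,134),(-15.5,7,134)):print(proj("wrist",W(q),st).round(1)*S)
for d in(-.03,-.11):print("pin pt",proj("wrist",st["tool_pos"]+st["orientation"]@[d,0,-.019],st)*S)
cv2.imwrite("pics/w5.png",cv2.resize(im[...,::-1],(800,600),interpolation=cv2.INTER_CUBIC))
E
```

```text
[-31.57722175 162.44101232 177.43350617] [[-0.144  0.99  -0.   ]
 [ 0.99   0.144  0.   ]
 [ 0.    -0.    -1.   ]] [ 0.02505997 -0.78271176 -0.25020578]
(array([ 0.  , -0.01,  0.38]), array([-2.24,  0.14,  7.69]))
[404.0625 574.0625]
[404.21875 567.1875 ]
[381.25  566.875]
[427.03125 567.03125]
pin pt [403.91986799 467.22443607]
pin pt [403.78481708 597.84216878]
```

View pics/w5.png

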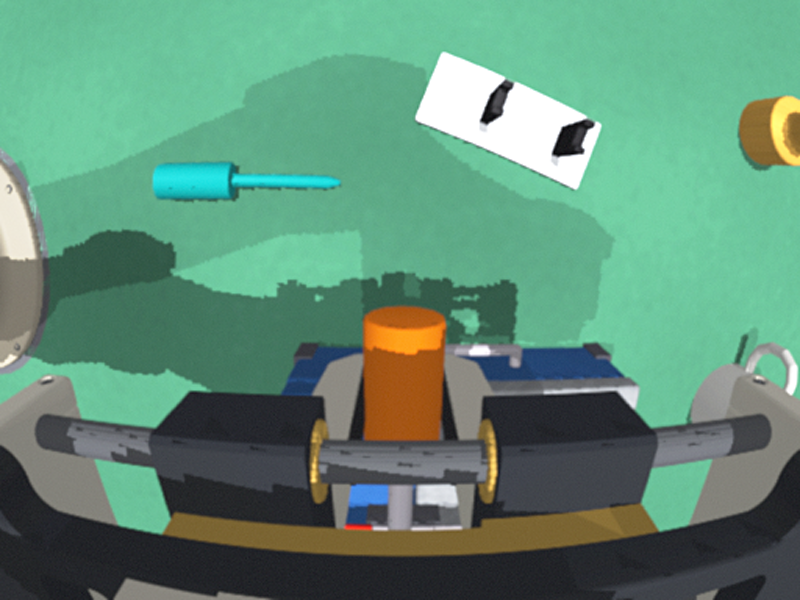

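The wrist view shows the pin held along the tool axis, with the handle centred at x≈404 and the shaft near (400,505). I'll measure the yaw numerically.

Run:
```python
from pin import *
import pickle
st,im=pickle.load(open("w5.pkl","rb"))
hsv=cv2.cvtColor(im,cv2.COLOR_RGB2HSV)
for y in (215,230,245,260,275):
    x=np.where(cv2.inRange(hsv[y:y+1],(3,150,60),(22,255,255))[0])[0];x=x[(x>220)&(x<300)];print(y,x.min(),x.max(),(x.min()+x.max())/2)
for y in range(312,335,4): print(y,im[y,242:272].sum(1).tolist())
```

```text
215 233 284 258.5
230 233 283 258.0
245 233 283 258.0
260 233 282 257.5
275 232 280 256.0
312 [448, 454, 453, 448, 451, 448, 440, 445, 457, 481, 498, 506, 518, 513, 506, 506, 498, 492, 486, 460, 444, 413, 355, 311, 397, 539, 623, 661, 667, 677]
316 [456, 439, 450, 445, 443, 442, 434, 417, 431, 475, 490, 494, 511, 505, 499, 501, 490, 486, 476, 456, 431, 375, 274, 262, 411, 563, 640, 653, 649, 645]
320 [459, 456, 455, 450, 447, 446, 428, 437, 460, 487, 491, 500, 508, 504, 498, 488, 486, 483, 477, 447, 424, 362, 258, 258, 430, 584, 660, 682, 679, 679]
324 [187, 184, 182, 186, 184, 217, 325, 437, 476, 486, 497, 500, 504, 505, 494, 490, 487, 478, 463, 443, 421, 353, 236, 186, 175, 179, 181, 187, 190, 177]
328 [189, 188, 191, 189, 185, 219, 318, 434, 470, 488, 498, 503, 511, 497, 495, 493, 489, 479, 460, 444, 410, 329, 217, 178, 190, 185, 193, 193, 192, 188]
332 [191, 196, 201, 191, 191, 236, 349, 418, 445, 486, 498, 505, 509, 500, 501, 485, 485, 477, 461, 437, 392, 296, 205, 173, 166, 174, 176, 186, 195, 202]
```

Request:
play_rows([
  [[0,0,-0.7,0,0.2,2,0.2],[0,0,-0.7,0,0.2,4,0.2],[0,0,-0.7,-0.5,0.2,6,0.2],[0,0,-0.7,-1.2,0.2,7.2,0.2],[0,0,-0.7,-1.8,0.2,7.5,0.2],[0,0,-0.7,-2.2,0.2,7.5,0.2],[0,0,-0.7,-2.2,0.2,7.5,0.2],[0,0,-0.7,-2.2,0.2,7.5,0.2]],
])

```text
time_s: 10.92
tool_pos: [0.465, 0.0151, 0.1031]
orientation: [[-0.152, 0.988, 0.001], [0.988, 0.152, 0.0], [0.0, 0.001, -1.0]]
wrist_force: [-0.9, -0.6, -1.6]
width: 0.0268
```

Run:
```python
from pin import *
st=sensors.read_state()
t=L(st["tool_pos"]);print(t,st["orientation"].round(3),st["wrist_force"])
A=[]
for n in("side","scene"):
    im=capture(n);c=proj(n,W((-30,60,119.5)));x0,y0=(c-[40,37]).astype(int)
    k=10;cr=cv2.resize(im[y0:y0+74,x0:x0+80,::-1],None,fx=5,fy=5,interpolation=cv2.INTER_CUBIC)
    hc=st["tool_pos"]+[0,0,.0176]
    for d in(.11,.06): # predicted tip for a level pin along chest -y
        q=(proj(n,hc+Rz(p[2])@[0,-d,0])-[x0,y0]+.5)*5;cv2.circle(cr,tuple(q.astype(int)),2,(255,0,255),-1)
    for q in [(-30,7,119.5),(-30,-7,119.5)]:
        q=(proj(n,W(q))-[x0,y0]+.5)*5;cv2.circle(cr,tuple(q.astype(int)),2,(0,255,255),-1)
    A.append(cr)
cv2.imwrite("pics/both.png",np.hstack(A))
```

```text
[-28.9664234  139.927773   103.14558994] [[-0.152  0.988  0.001]
 [ 0.988  0.152  0.   ]
 [ 0.     0.001 -1.   ]] [-0.93793784 -0.63836813 -1.59475113]
```

View pics/both.png

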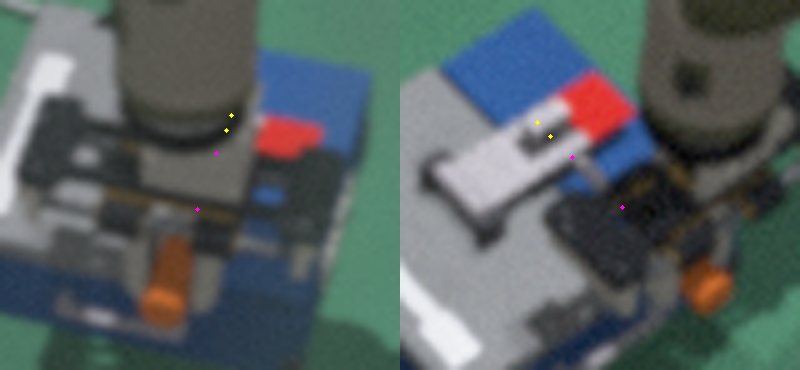

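In the scene half, the shaft tip is at about (578,160), pointing at the loop at (545,130). It is within about a pixel of the predicted (573,157). Inserting.

Request:
play_rows([
  [[0,0,0,-0.6,-0.06,0.1,0.2],[0,0,0,-1.2,-0.07,0.1,0.2],[0,0,0,-1.8,-0.08,0.1,0.2],[0,0,0,-2.4,-0.09,0.1,0.2],[0,0,0,-3.0,-0.1,0.1,0.2],[0,0,0,-3.6,-0.1,0.1,0.2],[0,0,0,-4.2,-0.11,0.1,0.2],[0,0,0,-4.2,-0.11,0.1,0.2]],
])

```text
time_s: 11.68
tool_pos: [0.4701, -0.028, 0.1015]
orientation: [[-0.15, 0.989, 0.0], [0.989, 0.15, -0.001], [-0.001, 0.0, -1.0]]
wrist_force: [0.1, -0.6, -0.4]
width: 0.0269
```

Run:
```python
from pin import *
st=sensors.read_state()
print(L(st["tool_pos"]),st["wrist_force"],st["torque"],st["orientation"].round(3).tolist())
```

```text
[-29.81252751  96.60980384 101.45682668] [ 0.07018829 -0.5834808  -0.40077712] [-0.03601155 -0.00229387 -0.03572877] [[-0.15, 0.989, 0.0], [0.989, 0.15, -0.001], [-0.001, 0.0, -1.0]]
```

Request:
play_rows([
  [[0,0,0,-0.6,-0.01,0,0.2],[0,0,0,-1.3,-0.02,0,0.2],[0,0,0,-2.0,-0.03,0,0.2],[0,0,0,-2.7,-0.04,0.05,0.2],[0,0,0,-3.3,-0.05,0.1,0.2],[0,0,0,-3.8,-0.05,0.15,0.2],[0,0,0,-4.0,-0.05,0.2,0.2],[0,0,0,-4.0,-0.05,0.2,0.2]],
])

```text
time_s: 12.35
tool_pos: [0.4755, -0.0667, 0.0993]
orientation: [[-0.151, 0.989, 0.0], [0.989, 0.151, -0.0], [-0.0, 0.0, -1.0]]
wrist_force: [0.4, -0.4, -0.5]
width: 0.0272
```

Request:
play_rows([
  [[0,0,0,-0.2,0,0,0.2],[0,0,0,-0.3,0,0,0.2],[0,0,0,-0.4,0,0,0.2],[0,0,0,-0.4,0,0,0.2]],
])

```text
time_s: 12.68
tool_pos: [0.4761, -0.07, 0.0994]
orientation: [[-0.152, 0.988, 0.0], [0.988, 0.152, -0.0], [-0.0, 0.0, -1.0]]
wrist_force: [0.1, 0.8, -0.6]
width: 0.0268
```

Run:
```python
from pin import *
st=sensors.read_state()
print(L(st["tool_pos"]),Rz(-p[2])@st["wrist_force"],st["torque"],st["orientation"].round(3).tolist())
```

```text
[-29.63954855  54.14945222  99.43788421] [ 0.23543838  0.73949545 -0.58224814] [-0.00530153 -0.00495715 -0.00899159] [[-0.152, 0.988, 0.0], [0.988, 0.152, -0.0], [-0.0, 0.0, -1.0]]
```

Request:
play_rows([
  [[0,0,0,-0.1,0,0.05,0.2],[0,0,0,-0.2,0,0.05,0.2],[0,0,0,-0.25,0,0.05,0.2],[0,0,0,-0.3,0,0.05,0.2],[0,0,0,-0.3,0,0.05,0.2]],
])

```text
time_s: 13.1
tool_pos: [0.4764, -0.0727, 0.0989]
orientation: [[-0.152, 0.988, -0.0], [0.988, 0.152, 0.0], [0.0, -0.0, -1.0]]
wrist_force: [-0.8, 2.3, -0.2]
width: 0.0269
```

Run:
```python
from pin import *
st=sensors.read_state()
print(L(st["tool_pos"]),Rz(-p[2])@st["wrist_force"],st["torque"])
```

```text
[-29.66923207  51.47495404  98.90351508] [-0.49067967  2.40109893 -0.21146324] [0.35648115 0.1358417  0.00641437]
```

Request:
play_rows([
  [[0,0,0,-0.1,0,0,0.2],[0,0,0,-0.2,0,0,0.2],[0,0,0,-0.2,0,0,0.2],[0,0,0,-0.2,0,0,0.2]],
])

```text
time_s: 13.43
tool_pos: [0.4763, -0.0729, 0.0989]
orientation: [[-0.154, 0.988, -0.002], [0.988, 0.154, 0.002], [0.003, -0.001, -1.0]]
wrist_force: [-1.1, 9.1, 1.7]
width: 0.0271
```

Run:
```python
from pin import *
st=sensors.read_state()
print(L(st["tool_pos"]),Rz(-p[2])@st["wrist_force"],st["torque"])
```

```text
[-29.79378269  51.2691665   98.85677001] [0.16421795 9.11914316 1.67499684] [1.94969648 0.26397832 0.08824116]
```

Request:
play_rows([
  [[0,0,0,0,0,0.05,0.32],[0,0,0,0,0,0.05,0.4],[0,0,0,0,0,0.05,0.5],[0,0,0,0,0,0.05,0.6],[0,0,0,0,0,0.05,0.6],[0,0,0,0,0,0.05,0.6],[0,0,0,0,0,0.05,0.6],[0,0,0,0,0,0.05,0.6]],
])

```text
time_s: 14.1
tool_pos: [0.4768, -0.0751, 0.0984]
orientation: [[-0.152, 0.988, 0.0], [0.988, 0.152, -0.0], [-0.0, 0.0, -1.0]]
wrist_force: [-0.3, -0.2, -0.4]
width: 0.0558
```

Request:
play_rows([
  [[0,0,0,0,0,0,0.6],[0,0,0,0,0,-0.5,0.6],[0,0,0,0,0,-1.5,0.6],[0,0,0,0,0,-4,0.6],[0,0,0,0,0,-8,0.6],[0,0,0,3,0,-12,0.6],[0,0,0,6,0,-16,0.6],[0,0,0,6,0,-16,0.6]],
])

```text
time_s: 14.77
tool_pos: [0.4683, -0.0136, 0.2622]
orientation: [[-0.153, 0.988, 0.004], [0.988, 0.153, 0.002], [0.001, 0.004, -1.0]]
wrist_force: [0.5, 0.5, 0.2]
width: 0.056
```

Request:
play_rows([
  [[0,0,0,-4,-11,0,1],[0,0,0,-8,-11,0,1],[0,0,0,-8,-11,0,1],[0,0,0,-8,-11,0,1],[0,0,0,-8,-11,0,1],[0,0,0,-8,-11,0,1],[0,0,0,-8,-11,0,1]],
])

```text
time_s: 15.35
tool_pos: [0.3719, -0.1109, 0.2587]
orientation: [[-0.152, 0.988, 0.001], [0.988, 0.152, 0.0], [-0.0, 0.001, -1.0]]
wrist_force: [-0.8, -0.5, -0.5]
width: 0.0922
```

Run:
```python
from pin import *
st=sensors.read_state();im=capture("wrist");print(L(st["tool_pos"]),st["qvel"].round(3),st["wrist_force"])
import pickle;pickle.dump((st,im),open("w6.pkl","wb"))
for q in((-30,22,116),(-30,82,116),(-30,-58,116),(-30,0,134),(-90,22,111)):print(q,(proj("wrist",W(q),st)*S).round(0))
cv2.imwrite("pics/w6.png",cv2.resize(im[...,::-1],(800,600),interpolation=cv2.INTER_CUBIC))
```

```text
[-138.43091158   27.90231066  258.67016513] [-0.01   0.013 -0.007 -0.004  0.001 -0.002  0.003] [-0.84664668 -0.5030649  -0.45011283]
(-30, 22, 116) [555. 301.]
(-30, 82, 116) [562. 217.]
(-30, -58, 116) [543. 402.]
(-30, 0, 134) [560. 338.]
(-90, 22, 111) [472. 298.]
```

View pics/w6.png

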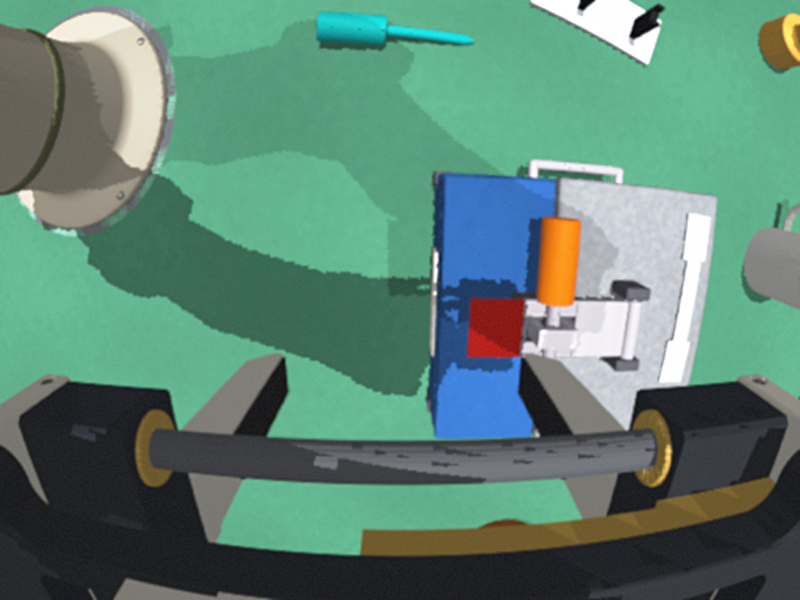

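The shoulder sits at about (556,304) at the strap's edge, with the shaft through the loop at (552,335) and the hasp flat. I'll check numerically that it is seated.

Run:
```python
from pin import *
import pickle
st,im=pickle.load(open("w6.pkl","rb"))
m=cv2.inRange(cv2.cvtColor(im,cv2.COLOR_RGB2HSV),(3,150,60),(22,255,255))[130:200,335:380]
rows=np.where((m>0).sum(1)>8)[0]+130;print("orange rows",rows.min(),rows.max())
for y in(145,160,175,188):
    x=np.where(m[y-130])[0]+335;print(y,(x.min()+x.max())/2,"model",[proj("wrist",W((-30,q,116)),st).round(1).tolist() for q in(30,75)] if y==145 else "")
th=np.linspace(0,2*np.pi,60)
for s in(22,23,24,26):
    f=np.array([proj("wrist",W((-30+14*np.cos(t),s,116+14*np.sin(t))),st) for t in th]);e=np.array([proj("wrist",W((-30+14*np.cos(t),s+60,116+14*np.sin(t))),st) for t in th])
    print(s,"end min row",e[:,1].min().round(1),"shoulder max row",f[:,1].max().round(1))
x=[(im[y,345:352].astype(int).sum(1)).mean().round() for y in range(184,200)];print("strap col",x, "model strap edge row",proj("wrist",W((-25,22,111)),st))
```

```text
orange rows 140 195
145 358.5 model [[355.9, 185.6], [359.1, 145.1]]
160 357.5 model 
175 356.5 model 
188 355.0 model 
22 end min row 137.4 shoulder max row 195.9
23 end min row 136.5 shoulder max row 195.0
24 end min row 135.6 shoulder max row 194.1
26 end min row 133.8 shoulder max row 192.3
strap col [np.float64(355.0), np.float64(354.0), np.float64(356.0), np.float64(357.0), np.float64(361.0), np.float64(357.0), np.float64(362.0), np.float64(359.0), np.float64(368.0), np.float64(416.0), np.float64(503.0), np.float64(567.0), np.float64(562.0), np.float64(559.0), np.float64(554.0), np.float64(535.0)] model strap edge row [357.99372206 191.52544154]
```

It looks home to about 1 mm. I'll confirm with a gentle push on the handle's end with the fingers shut, which also seats it.

Run:
```python
from pin import *
for g in((-30,130,200),(-30,130,107)): print(move(W(g),R))
```

```text
(array([0.02, 0.01, 0.94]), array([10.01, 10.99,  5.86]))
(array([0.02, 0.01, 0.94]), array([10.01, 10.99, 15.16]))
```

Request:
play_rows([
  [[0,0,0.9,10,3,0,0],[0,0,0.9,10,7,0,0],[0,0,0.9,10,11,2,0],[0,0,0.9,10,11,5.8,0],[0,0,0.9,10,11,5.8,0],[0,0,0.9,10,11,5.8,0],[0,0,0.9,10,11,5.8,0],[0,0,0.9,10,11,5.8,0]],
])

```text
time_s: 16.07
tool_pos: [0.4641, 0.0037, 0.2009]
orientation: [[-0.136, 0.991, -0.001], [0.991, 0.136, -0.0], [-0.0, -0.001, -1.0]]
wrist_force: [-0.2, 0.0, 0.8]
width: 0.0443
```

Request:
play_rows([
  [[0,0,0,0,0,4,0],[0,0,0,0,0,8,0],[0,0,0,0,0,9.3,0],[0,0,0,0,0,9.3,0],[0,0,0,-1,0,9.3,0],[0,0,0,-2,0,9.3,0],[0,0,0,-3,0,9.3,0],[0,0,0,-3,0,9.3,0]],
])

```text
time_s: 16.73
tool_pos: [0.4699, -0.0283, 0.1091]
orientation: [[-0.133, 0.991, 0.004], [0.991, 0.133, -0.001], [-0.001, 0.003, -1.0]]
wrist_force: [-0.2, -0.2, -0.3]
width: 0.0001
```

Run:
```python
from pin import *
st=sensors.read_state();print(L(st["tool_pos"]),st["wrist_force"],st["width"],move(W((-30,89,107)),R))
```

```text
[-30.04960542  96.26537453 109.07861587] [-0.23731879 -0.21546979 -0.3393896 ] 0.00010341952895132609 (array([ 0.2 ,  0.07, -0.21]), array([-0.73,  0.01,  0.21]))
```

Request:
play_rows([
  [[0,0,0,-0.2,0,0,0],[0,0,0,-0.4,0,0,0],[0,0,0,-0.6,0,0,0],[0,0,0,-0.7,0,0,0],[0,0,0,-0.8,0,0,0],[0,0,0,-0.8,0,0,0]],
])

```text
time_s: 17.23
tool_pos: [0.4698, -0.0335, 0.1074]
orientation: [[-0.136, 0.991, -0.0], [0.991, 0.136, -0.0], [-0.0, -0.0, -1.0]]
wrist_force: [0.3, 0.2, -0.0]
width: 0.0006
```

Run:
```python
from pin import *
st=sensors.read_state();print(L(st["tool_pos"]),st["wrist_force"])
```

```text
[-30.85530518  91.13576363 107.35624303] [ 0.26485059  0.19422505 -0.02700455]
```

Request:
play_rows([
  [[0,0,0,-0.1,0,0,0],[0,0,0,-0.2,0,0,0],[0,0,0,-0.3,0,0,0],[0,0,0,-0.3,0,0,0],[0,0,0,-0.3,0,0,0]],
])

```text
time_s: 17.65
tool_pos: [0.4696, -0.0343, 0.1073]
orientation: [[-0.139, 0.99, -0.002], [0.99, 0.139, 0.002], [0.003, -0.001, -1.0]]
wrist_force: [-0.7, 9.2, 2.0]
width: 0.0005
```

Run:
```python
from pin import *
st=sensors.read_state();print(L(st["tool_pos"]),st["wrist_force"],st["torque"])
```

```text
[-31.13020013  90.41420969 107.26571017] [-0.72137945  9.24694957  2.00530667] [1.94135165 0.2695853  0.02124627]
```

The stop is firm at 9 N with no sliding. The fingertip stood at y≈90.4 mm, which puts the shoulder at about 22.5 mm. Backing away.

Request:
play_rows([
  [[0,0,0,0.5,0,0,0],[0,0,0,2,0,0,0],[0,0,0,5,0,0,0],[0,0,0,6,0,-4,0],[0,0,0,6,0,-8,0],[0,0,0,6,0,-12,0],[0,0,0,6,0,-16,0],[0,0,0,6,0,-16,0]],
])

```text
time_s: 18.32
tool_pos: [0.4649, 0.0227, 0.2734]
orientation: [[-0.136, 0.991, 0.009], [0.991, 0.136, 0.002], [0.001, 0.009, -1.0]]
wrist_force: [0.9, 0.7, -0.9]
width: 0.0005
```

Request:
play_rows([
  [[0,0,0,8,-12,0,0.5],[0,0,0,8,-12,0,0.5],[0,0,0,8,-12,0,0.5],[0,0,0,8,-12,0,0.5],[0,0,0,8,-12,0,0.5],[0,0,0,8,-12,0,0.5],[0,0,0,8,-12,0,0.5],[0,0,0,8,-12,0,0.5]],
])

```text
time_s: 18.98
tool_pos: [0.3334, 0.0856, 0.2675]
orientation: [[-0.135, 0.991, 0.001], [0.991, 0.135, -0.0], [-0.0, 0.001, -1.0]]
wrist_force: [1.0, 0.3, 0.1]
width: 0.0456
```

Run:
```python
from pin import *
print(L(sensors.read_state()["tool_pos"]))
A=[]
for n in("side","scene"):
    im=capture(n);c=proj(n,W((-10,20,110)));x0,y0=(c-[55,55]).astype(int)
    A.append(cv2.resize(im[y0:y0+110,x0:x0+100,::-1],None,fx=4,fy=4,interpolation=cv2.INTER_CUBIC))
cv2.imwrite("pics/fin.png",np.hstack(A))
```

```text
[-149.66504094  227.80256851  267.50086055]
```

View pics/fin.png

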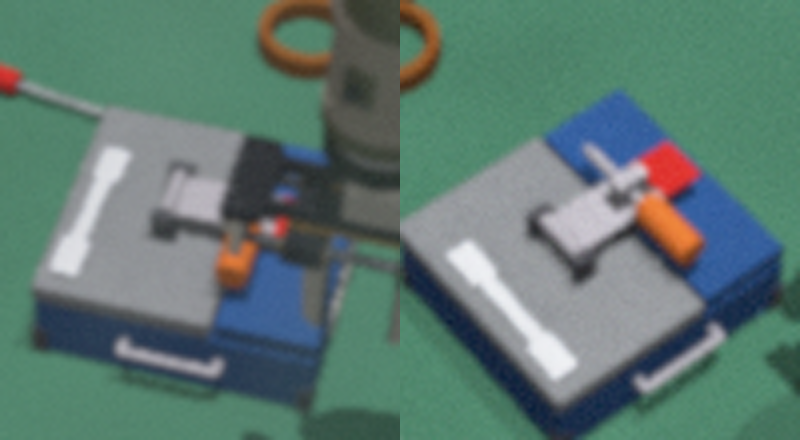

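The scene half shows the hasp flat, with its tab at (668,170). The pin is through the loop, its tip out at (595,155) and its handle against the strap and plinth side at (645,205). The specimen has not moved and the gripper is clear.

```bash
python3 -c "
from rig import *
print(finish_job())"
```

```text
the job is handed in; nothing more can be done
None
```

The chest is locked and handed in at about 19 s of robot time. I swung the hasp over and pressed it flat, then took the orange pin from its rest and pushed it through the staple's loop from the chest's +y side. I let go, then gave the handle's end a gentle push with shut fingers to seat it.

**Last checks:**
- **Hasp:** it lies flat with the staple up through the slot. Its tab edge was exactly where the fitted chest pose predicted.
- **Pin seating:** the handle's end gave a firm 9 N stop with no sliding. That stop put the shoulder at about 22.5 mm, and the wrist picture at about 22.4 mm, against the plinth side at 22 mm. The difference is within the measuring error.
- **One disagreement:** the handle's far end appeared about 2–3 pixels off the model. I think the pin is tilted slightly or the colour threshold cut the edge, but I did not settle which.
- **Everything else:** the specimen had not visibly moved, nothing else was handled, and the gripper was clear of everything. The largest wrist force I saw was about 60 N at the fingertips, while pressing the hasp to its stop (limit 120 N).

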